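# Lid a food pan on a sloped stand and press it home

### The arm

A 6-joint arm with a two-finger parallel gripper is mounted at the origin on the work surface. World frame = base frame: x ahead of the robot, y to its left, z up, the work surface at z = 0. Lengths are in m, angles in rad, forces in N, time in s.
With the tool pointing down it reaches from about 0.375 to 0.975 m from the base axis. Payload 3.8 kg.
Tool frame: the origin (TCP) lies on the centre line of the jaws, within the pads' length; the fingertips stand 17 mm ahead of it and the grasp point (between the pads) lies 2 mm behind it (bot.tip_extent is the distance from the TCP to the fingertips, in m); z points along the fingers, y is the line along which they close (so a half turn about z gives the same grasp; the last joint's range is limited). The gripper opens to 85 mm and grips with 20 to 120 N. Pads are 22 mm wide; open, the fingers measure 114 mm over their backs; the gripper's body (76 mm by 85 mm) begins 54 mm behind the grasp point. The pads swing forward as they close: fully open they stand 13 mm farther back than shut.
Start: joints at [-1.279, 0.264, 1.604, -0, 1.274, -0.037], TCP at [0.218, -0.639, 0.248] pointing down, gripper open.
Joint ranges: [-2.63, 2.63], [-0.94, 2.18], [0.31, 2.57], [-1.31, 4.45], [0, 2.66], [-2.55, 2.55]. Speed limits (rad/s): [2.57, 2.57, 3.14, 3.14, 3.14, 3.14].

### API

Orientations are given as a rotation vector (axis times angle).
In Python, from workcell import readout, read_camera, finish_job, bot gives the robot as it stands.
- The arm moves only by the tool jog_arm, never from a script. Its argument "deltas" is one flat list of numbers, 7 for each row, row after row: the shift along the tool's x, y, z in m, then the turn, a rotation vector about the tool's x, y, z in degrees, then the gripper command: -1 is shut, 1 is fully open, values between are in proportion. A call has 1 to 8 rows; each row is the pose to reach, as a shift and turn from the pose commanded when the call began, along the tool's axes at that moment; what a row does not reach only later rows make up. A row lasts 1/10 s, in which the tool goes at most 50 mm and 8.59 degrees, less where a joint would pass 70% of its speed; a pose out of reach is approached as far as the arm can. A call with a gripper value outside its range is refused whole. The fingers move at their own pace and stop on an object; "squeeze" is the grip in N (left out, the last holds). Time passes only in rows, so rows that repeat a pose let the fingers close. It gives the time, the measured TCP pose, the force, the opening and the grip force at its end, in the units of the state.
- readout.read_state(): the state, without advancing time (a new reading comes with each control period).
- read_camera(name): name is "scene" or "side" or "wrist"; returns a dict with "color" (420x560x3 uint8, blue, green, red), "fx", "fy", "cx", "cy" (pixels), "dist" ([k1, k2, p1, p2, k3] as OpenCV has them; the pictures are not rectified), "origin" and "attitude" of the camera in the world. Camera axes: x right, y down, z forward; pixel columns grow to the right and rows downward; lengths in m; the calibration is good to about 2 mm. A picture is of the moment at which its call begins. There is no depth.
- finish_job(): hands the job in; it is judged then, once.
The state is a dict: "time": time; "q": joint angles; "joint_vel": joint speeds; "joint_torque": joint torques, N m; "tool_pos": TCP position; "tcp_rot": TCP orientation; "wrist_force": force on the tool from outside, world axes, zero at the start; "torque": the same for the moment, N m; "width": opening from 0.0 (shut) to 1.0 (fully open); "grip_force": force on a finger pad.
Only numpy, scipy, OpenCV 4.12 (cv2) and the standard library are available. Lean on these libraries where they do the work, as an engineer would, in place of code of your own. Each camera call takes 0.05 s, during which the arm holds its last target. There are 200 camera calls.

### The job

Put the green lid from the white board onto the steel food pan that leans on its sloped stand: lay it on lightly so that it rests square on the two raised orange catches, and let go of it. Then press the lid down until the catches at both ends are right down and the lid sits flush on the rim. Leave the tumbler, the jar and the ramekin where they are.

Things in the scene. Friction and masses are not known exactly. Their poses are not given: they have to be found in the camera images.
- lid: Loose green plastic lid, 150 mm (x) by 192 mm (y), plate 5 mm thick, 0.22 kg, same after a half turn about z. Origin: centre of the plate's underside; z out of its top. A lip under the plate, 122 by 148 mm outside, 14 mm deep, drops into the pan's mouth with 4 mm play each side. Starts lip down on the board, origin 29 mm above the table.
- lid_grip (a point): Top centre of the black grip in the middle of the lid, 39 mm above the lid's origin along lid z (34 mm above the plate's top). The grip is 18 mm thick in lid x and 80 mm long in lid y.
- pan: Steel food pan with yellow fruit in it, fixed in a stand, leaning 28 degrees to its front (-x, the lower edge, roughly facing the robot). Origin: centre of the mouth at rim level, 120 mm above the table; z square out of the mouth; y level along the long side. Mouth 130 (x) by 156 (y) mm, rim 158 by 212 mm. Lid origin above pan origin along pan z: 7 mm resting on raised catches, 0 when home.
- board: White cutting board fixed on the table, 260 mm (x) by 300 mm (y) by 15 mm thick; origin at the centre of its underside. The lid starts on it.
- catch_left (a joint): Orange push-down catch, 90 by 20 mm, in the pan's rim at its +y end, centred 94 mm from the pan's origin; the lid overlaps its inner 12 mm. 0 m = up, 7 mm above the rim; 0.007 m = level with the rim; stop at 0.008 m. Slides along pan -z against about 7 N of friction and stays where it is left.
- catch_right (a joint): The same catch at the pan's -y end, 94 mm from the pan's origin.
- tumbler: Mint green drinking tumbler with a steel rim, 87 mm across, 169 mm tall, upright beyond the work; origin at the centre of its underside. Bystander.
- jar: Amber jar with a green cap, 68 mm across, 110 mm tall, beyond the work; origin at the centre of its underside. Bystander.
- ramekin: Small white cup, 60 mm across, 42 mm tall, between the board and the stand, on the robot's side; origin at the centre of its underside. Bystander.
Mind the look-alikes: they are no part of the job. Of the things like the lid, leave any that is pink; of the rest the larger one is meant.

How it is judged:
By the outcome, as a careful person would: the job done as asked, in the order asked, and still so for the second after the job is handed in, with the robot touching nothing.
It also fails if it takes over 54 s, if anything falls off the work surface, if the arm or the gripper's body presses on something with over 40 N, if the wrist force passes 120 N, or if a joint passes its speed limit or range.

## Working session

There is one attempt and no reset: what is moved stays moved. The work goes in short steps, Python scripts to look and compute and a tool call to move; the robot and the scene stay as the last step left them, time stands still between calls to the robot, and variables do not carry over. Pictures are saved under pics/ and viewed, at most 10 in all, crops included, and the job is handed in when it is done.

Besides the shell and the picture viewer there is one more tool, called after "Request:" by a JSON object that holds its "name" and its "arguments". jog_arm: Moves the arm, as the interface text tells. Its arguments: {"type":"object","properties":{"deltas":{"type":"array"},"squeeze":{"type":"number"}},"required":["deltas"]}

```bash
ls; mkdir -p pics
cat > h.py <<'E'
import numpy as np,cv2
from scipy.spatial.transform import Rotation as R
from workcell import readout, read_camera, bot
def cam(n):
    c=read_camera(n); c['K']=np.array([[c['fx'],0,c['cx']],[0,c['fy'],c['cy']],[0,0,1.]]); c['D']=np.array(c['dist'],float)
    a=np.array(c['attitude'],float); c['R']=a if a.shape==(3,3) else R.from_rotvec(a).as_matrix() if a.size==3 else R.from_quat(a).as_matrix()
    c['o']=np.array(c['origin'],float); return c
def ray(c,uv):
    p=cv2.undistortPoints(np.array(uv,float).reshape(-1,1,2),c['K'],c['D']).reshape(-1,2)
    d=np.c_[p,np.ones(len(p))]@c['R'].T
    return d/np.linalg.norm(d,axis=1)[:,None]
def plane(c,uv,z):
    d=ray(c,uv); return c['o']+d*((z-c['o'][2])/d[:,2])[:,None]
def tri(c1,p1,c2,p2):
    A=0;b=0;ds=[]
    for c,p in((c1,p1),(c2,p2)):
        d=ray(c,[p])[0];M=np.eye(3)-np.outer(d,d);A=A+M;b=b+M@c['o'];ds.append((M,c['o']))
    x=np.linalg.solve(A,b); return x,[np.linalg.norm(M@(x-o)) for M,o in ds]
def proj(c,X):
    rv=R.from_matrix(c['R'].T).as_rotvec(); return cv2.projectPoints(np.array(X,float).reshape(-1,1,3),rv,-c['R'].T@c['o'],c['K'],c['D'])[0].reshape(-1,2)
E
python3 - <<'E'
from h import *
a=cam('scene');b=cam('side')
print(a['attitude'],a['o'],b['o'],b['attitude'],a['K'],a['D'])
cv2.imwrite('pics/a.png',a['color']);cv2.imwrite('pics/b.png',b['color'])
print(readout.read_state())
E
```

```text
pics
[-2.16906233 -1.40676145  0.46231439] [ 1.06764227 -0.28817895  1.04200097] [-0.25007477  0.72057872  0.84658697] [-1.00011188  2.32493982 -1.203399  ] [[435.60636731   0.         277.81004887]
 [  0.         435.60636731 205.88517143]
 [  0.           0.           1.        ]] [-0.0431156  0.         0.         0.         0.       ]
{'time': 0.1, 'q': array([-1.27887134e+00,  2.64704445e-01,  1.60526685e+00,  1.94216702e-05,
        1.27369231e+00, -3.68723851e-02]), 'joint_vel': array([ 0.00019895, -0.00249165, -0.00141217,  0.00025365,  0.00056453,
        0.00013186]), 'joint_torque': array([ 3.16199194e-04, -5.16706073e+01, -3.68590879e+01, -7.74217051e-05,
        6.22648935e-03, -8.78000674e-05]), 'tool_pos': array([ 0.21779931, -0.63822376,  0.24705266]), 'tcp_rot': array([-3.09720706e+00, -5.13804990e-01,  3.84547779e-04]), 'wrist_force': array([0.15403079, 0.22526349, 0.1008442 ]), 'torque': array([0.0044695 , 0.0096456 , 0.03541471]), 'grip_force': 0.0, 'width': 0.9988615521226606}
```

View pics/a.png

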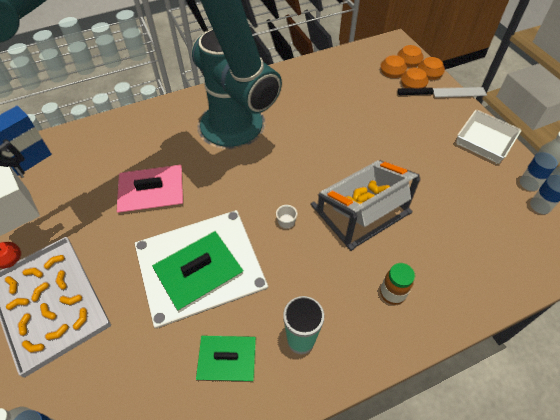

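View pics/b.png

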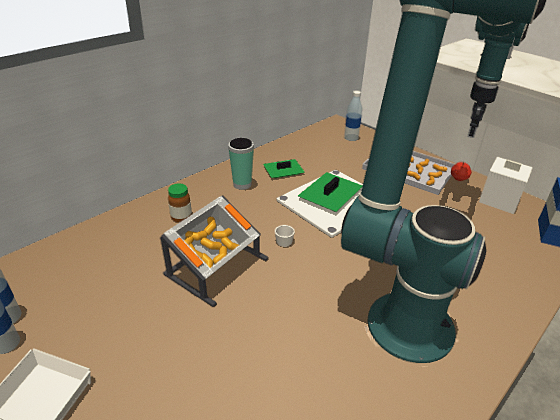

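The scene view shows the larger green lid on the white board (grip at 196,265), with a smaller green one at (226,357) and a pink one at (150,188). The pan's catches are at (393,169) and (341,198). In the side view the lid's grip is at (331,186) and the catches are at (238,217) and (188,252).

Run:
```python
from h import *
a=cam('scene');b=cam('side')
def blobs(c,lo,hi,roi,inv=False):
    x0,y0,x1,y1=roi; h=cv2.cvtColor(c['color'],cv2.COLOR_BGR2HSV); m=cv2.inRange(h,lo,hi)
    k=np.zeros_like(m);k[y0:y1,x0:x1]=255;m&=k
    cs=sorted(cv2.findContours(m,cv2.RETR_EXTERNAL,cv2.CHAIN_APPROX_NONE)[0],key=cv2.contourArea)[::-1]
    return cs
def cen(k): 
    return np.array(cv2.minAreaRect(k)[0])
O=((3,170,150),(14,255,255)); 
oa=blobs(a,*O,(315,150,425,215)); ob=blobs(b,*O,(160,195,260,275))
for n,k in (('a',oa),('b',ob)):
    for x in k[:4]: print(n,cv2.contourArea(x),cen(x),cv2.minAreaRect(x)[1:])
G=((50,120,40),(75,255,255))
ga=blobs(a,*G,(140,210,270,320))[0]; gb=blobs(b,*G,(295,165,375,215))[0]
print('lid a',cv2.contourArea(ga),cv2.boundingRect(ga),'b',cv2.contourArea(gb),cv2.boundingRect(gb))
q=cv2.approxPolyDP(cv2.convexHull(ga),8,True).reshape(-1,2);print(q)
P=plane(a,q,.034);print(P.round(4),P.mean(0),[np.linalg.norm(P[i]-P[i-1]) for i in range(len(P))])
B=((0,0,0),(179,255,60))
ka=blobs(a,*B,(170,240,225,290))[0];kb=blobs(b,*B,(318,172,343,200))[0]
print('grip',cen(ka),cv2.minAreaRect(ka),cen(kb),cv2.minAreaRect(kb)); print(tri(a,cen(ka),b,cen(kb)))
oa=oa[:2];ob=ob[:2]
for x in oa:
  for y in ob: print('catch',cen(x),cen(y),tri(a,cen(x),b,cen(y)))
```

```text
a 85.5 [339.90567017 197.66981506] ((25.350561141967773, 5.924842834472656), 29.05460548400879)
a 77.5 [392.61312866 166.81387329] ((24.947240829467773, 5.211580753326416), 19.98310661315918)
a 0.0 [405.5 169. ] ((1.0, 0.0), 180.0)
a 0.0 [406. 171.] ((0.0, 0.0), 0.0)
b 216.0 [187.83395386 251.81884766] ((34.64624786376953, 7.125823020935059), 47.48955535888672)
b 171.0 [237.75       216.25003052] ((31.11269760131836, 6.363961219787598), 45.0)
lid a 3621.0 (153, 232, 90, 78) b 1272.0 (298, 172, 65, 40)
[[215 232]
 [242 270]
 [177 309]
 [153 265]]
[[ 0.4125 -0.1944  0.034 ]
 [ 0.5509 -0.1689  0.034 ]
 [ 0.5855 -0.3532  0.034 ]
 [ 0.4425 -0.3764  0.034 ]] [ 0.4978519  -0.27323841  0.034     ] [np.float64(0.18446681141706425), np.float64(0.14080435342875178), np.float64(0.18759279876460894), np.float64(0.14483543848646474)]
grip [195.78462219 264.62310791] ((195.7846221923828, 264.62310791015625), (10.542952537536621, 31.752887725830078), 60.2551155090332) [331.00003052 186.00001526] ((331.0000305175781, 186.00001525878906), (8.485280990600586, 21.21320343017578), 45.0)
(array([ 0.49711165, -0.27337569,  0.05076385]), [np.float64(0.00038653983086078375), np.float64(0.0003865398308606751)])
catch [339.90567017 197.66981506] [187.83395386 251.81884766] (array([0.49859521, 0.22278635, 0.05798317]), [np.float64(0.06929016054049815), np.float64(0.0692901605404982)])
catch [339.90567017 197.66981506] [237.75       216.25003052] (array([0.50387994, 0.13102399, 0.12400741]), [np.float64(0.001414882323913938), np.float64(0.0014148823239140055)])
catch [392.61312866 166.81387329] [187.83395386 251.81884766] (array([0.47190577, 0.31651918, 0.12542681]), [np.float64(0.00029015015664701023), np.float64(0.0002901501566470761)])
catch [392.61312866 166.81387329] [237.75       216.25003052] (array([0.47742933, 0.22572811, 0.19037224]), [np.float64(0.05983373745620555), np.float64(0.05983373745620566)])
```

```bash
cat >> h.py <<'E'
def Rt(yaw,tilt=0): # tool y = lid x, tool z = -lid z
    L=R.from_euler('z',yaw,degrees=True)*R.from_euler('y',-tilt,degrees=True); l=L.as_matrix()
    return R.from_matrix(np.c_[l[:,1],l[:,0],-l[:,2]])
def delta(pos,Rg):
    s=readout.read_state(); T=R.from_rotvec(s['tcp_rot'])
    print('d',T.inv().apply(np.array(pos)-s['tool_pos']).round(4),'turn',(T.inv()*Rg).as_rotvec(degrees=True).round(2))
E
python3 -c "
from h import *
delta([.46,-.28,.25],Rt(9.8))"
```

```text
d [ 0.3449 -0.261  -0.0022] turn [-7.000e-02 -6.000e-02 -8.096e+01]
```

Request:
{"name": "jog_arm", "arguments": {"deltas": [0.345,-0.261,-0.002,0,0,-81,1,0.345,-0.261,-0.002,0,0,-81,1,0.345,-0.261,-0.002,0,0,-81,1,0.345,-0.261,-0.002,0,0,-81,1,0.345,-0.261,-0.002,0,0,-81,1,0.345,-0.261,-0.002,0,0,-81,1,0.345,-0.261,-0.002,0,0,-81,1,0.345,-0.261,-0.002,0,0,-81,1]}}

```text
time: 1.0
tool_pos: [0.4426, -0.3056, 0.2502]
tcp_rot: [2.261, 2.181, 0.0]
wrist_force: [1.2, -0.6, 0.0]
width: 1.001
grip_force: 0.0
```

```bash
python3 -c "
from h import *
print(readout.read_state()['q'])
delta([.46,-.28,.25],Rt(9.8))"
```

```text
[-6.50578787e-01  2.56341809e-03  1.89472936e+00  5.65071735e-05
  1.24396072e+00 -6.14508495e-01]
d [0.0262 0.0165 0.0002] turn [ 2.000e-02  1.000e-02 -1.187e+01]
```

Request:
{"name": "jog_arm", "arguments": {"deltas": [0,0,0,0,0,-8,1,0,0,0,0,0,-11,1,0,0,0,0,0,-11,1,0,0,0,0,0,-11,1]}}

```text
time: 1.4
tool_pos: [0.4419, -0.3074, 0.25]
tcp_rot: [-2.05, -2.38, 0.0]
wrist_force: [0.1, 0.2, 0.7]
width: 1.001
grip_force: 0.0
```

```bash
python3 -c "
from h import *
delta([.498,-.273,.15],Rt(9.8))
c=cam('wrist');cv2.imwrite('pics/c.png',c['color']);print(c['o'],c['R'],c['K'][0,0])
print(proj(c,[.498,-.273,.068]),proj(c,[.491,.2243,.12]))"
```

```text
d [0.0257 0.0606 0.1   ] turn [-0.01 -0.01 -1.29]
[ 0.42888413 -0.22360909  0.3766591 ] [[ 9.88886595e-01  1.40945036e-01  4.73053783e-02]
 [ 1.48670655e-01 -9.36240211e-01 -3.18357194e-01]
 [-5.81668789e-04  3.21852083e-01 -9.46789786e-01]] 360.4638861413941
[[351.4679786  168.72211399]] [[  723.25108732 -1484.42676625]]
```

View pics/c.png

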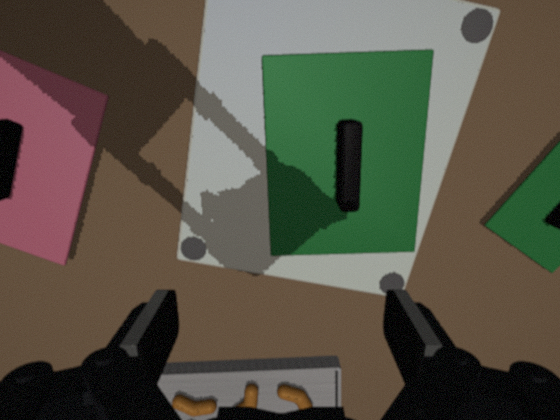

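The wrist view shows the lid's corners near (262,55), (433,50), (415,251) and (271,255), with the grip top around (348,165). That is close to the projected (351,169).

```bash
python3 -c "
from h import *
c=cam('wrist')
h=cv2.cvtColor(c['color'],cv2.COLOR_BGR2HSV);m=cv2.inRange(h,(50,120,30),(75,255,255));m[:,460:]=0
k=max(cv2.findContours(m,0,1)[0],key=cv2.contourArea)
q=cv2.approxPolyDP(cv2.convexHull(k),8,True).reshape(-1,2);P=plane(c,q,.034);print(q,P.round(4),P.mean(0))
for i in range(len(P)):
  d=P[i]-P[i-1];print(np.linalg.norm(d),np.degrees(np.arctan2(d[1],d[0])))
delta([P.mean(0)[0],P.mean(0)[1],.12],Rt(9.8))
"
```

```text
[[432  51]
 [413 249]
 [273 254]
 [263  57]] [[ 0.5528 -0.1675  0.034 ]
 [ 0.586  -0.3512  0.034 ]
 [ 0.4438 -0.3782  0.034 ]
 [ 0.4086 -0.194   0.034 ]] [ 0.4978219  -0.27272462  0.034     ]
0.14662962349006153 10.398659565838484
0.18662160792681157 -79.75327482224284
0.14479707124961927 -169.21722161895497
0.18759647659068032 100.8082109453004
d [0.0263 0.0607 0.13  ] turn [-0.01 -0.01 -1.31]
```

Request:
{"name": "jog_arm", "arguments": {"deltas": [0.026,0.061,0.06,0,0,-1.8,1,0.026,0.061,0.12,0,0,-1.8,1,0.026,0.061,0.13,0,0,-1.8,1,0.026,0.061,0.15,0,0,-1.8,1,0.026,0.061,0.17,0,0,-1.8,1,0.026,0.061,0.185,0,0,-1.8,1,0.026,0.061,0.194,0,0,-1.8,1,0.026,0.061,0.194,0,0,-1.8,1]}}

```text
time: 2.3
tool_pos: [0.4975, -0.2725, 0.055]
tcp_rot: [-2.011, -2.411, 0.001]
wrist_force: [0.1, 0.4, -0.4]
width: 0.996
grip_force: 0.0
```

```bash
python3 -c "
from h import *
delta([.498,-.273,.056],Rt(10.4))"
```

```text
d [-0.0005  0.0004 -0.001 ] turn [-0.09 -0.08 -0.06]
```

Request:
{"name": "jog_arm", "arguments": {"deltas": [0,0,-0.001,0,0,0,-1,0,0,-0.001,0,0,0,-1,0,0,-0.001,0,0,0,-1,0,0,-0.001,0,0,0,-1,0,0,-0.001,0,0,0,-1,0,0,-0.001,0,0,0,-1,0,0,-0.001,0,0,0,-1,0,0,-0.001,0,0,0,-1], "squeeze": 60}}

```text
time: 3.1
tool_pos: [0.4989, -0.2729, 0.058]
tcp_rot: [2.01, 2.413, 0.0]
wrist_force: [-0.4, 0.7, 4.9]
width: 0.198
grip_force: 60.0
```

Request:
{"name": "jog_arm", "arguments": {"deltas": [0,0,-0.02,0,0,0,-1,0,0,-0.06,0,0,0,-1,0,0,-0.1,0,0,0,-1,0,0,-0.15,0,0,0,-1,0,0,-0.2,0,0,0,-1,0,0,-0.23,0,0,0,-1,0,0,-0.23,0,0,0,-1,0,0,-0.23,0,0,0,-1]}}

```text
time: 3.9
tool_pos: [0.498, -0.2724, 0.2863]
tcp_rot: [-2.011, -2.413, 0.0]
wrist_force: [0.2, 0.6, -3.9]
width: 0.201
grip_force: 59.1
```

```bash
python3 -c "
from h import *
s=readout.read_state();print(s['width'],s['grip_force'],s['q'])
delta([.45,.10,.30],Rt(9.8))"
```

```text
0.2006937131568102 59.11474585533142 [-5.44345444e-01  3.97568733e-02  1.79004679e+00  5.75325637e-05
  1.31237477e+00 -7.25787646e-01]
d [ 0.3749  0.0199 -0.0135] turn [-0.02 -0.02  0.6 ]
```

Request:
{"name": "jog_arm", "arguments": {"deltas": [0.04,0.002,-0.002,0,0,0,-1,0.085,0.004,-0.004,0,0,0,-1,0.13,0.007,-0.006,0,0,0,-1,0.175,0.009,-0.008,0,0,0,-1,0.22,0.012,-0.01,0,0,0.6,-1,0.26,0.014,-0.012,0,0,0.6,-1,0.3,0.016,-0.013,0,0,0.6,-1,0.34,0.018,-0.013,0,0,0.6,-1]}}

```text
time: 4.7
tool_pos: [0.4524, 0.0665, 0.2963]
tcp_rot: [-2.021, -2.399, 0.007]
wrist_force: [0.4, 0.2, -1.8]
width: 0.2
grip_force: 59.0
```

```bash
python3 -c "
from h import *
delta([.44,.217,.28],Rt(9.8,28))"
```

```text
d [0.1505 0.0134 0.0163] turn [-2.835e+01 -3.000e-02 -2.000e-02]
```

Request:
{"name": "jog_arm", "arguments": {"deltas": [0.03,0.003,0,-6,0,0,-1,0.07,0.006,0,-12,0,0,-1,0.11,0.01,0,-18,0,0,-1,0.14,0.013,0.016,-23,0,0,-1,0.15,0.013,0.016,-28,0,0,-1,0.15,0.013,0.016,-28,0,0,-1,0.15,0.013,0.016,-28,0,0,-1]}}

```text
time: 5.4
tool_pos: [0.4402, 0.2145, 0.2808]
tcp_rot: [1.79, 2.13, 0.522]
wrist_force: [0.6, -0.2, -2.5]
width: 0.199
grip_force: 59.5
```

Run:
```python
from h import *
s=readout.read_state();print(s['q'],s['wrist_force'])
zp=(R.from_euler('z',9.8,degrees=True)*R.from_euler('y',-28,degrees=True)).as_matrix()
print(zp)
o=np.array([.491,.2243,.1195])
delta(o+zp[:,2]*.085,Rt(9.8,28))
a=cam('scene');b=cam('side')
T=R.from_rotvec(s['tcp_rot']).as_matrix(); L=np.c_[T[:,1],T[:,0],-T[:,2]]
lo=s['tool_pos']-L[:,2]*.028
C=np.array([[x*.075,y*.096,.005] for x,y in((1,1),(1,-1),(-1,-1),(-1,1))])@L.T+lo
for n,c in(('a',a),('b',b)):
    v=c['color'].copy()
    print(n,proj(c,C).round(1).tolist())
    h=cv2.cvtColor(v,cv2.COLOR_BGR2HSV);m=cv2.inRange(h,(50,120,30),(75,255,255))
    k=max(cv2.findContours(m,0,1)[0],key=cv2.contourArea)
    print(cv2.approxPolyDP(cv2.convexHull(k),6,True).reshape(-1,2).tolist())
    cv2.polylines(v,[proj(c,C).round().astype(int)],True,(0,0,255),1)
    if n=='a': A=v[90:300,250:530]
    else: A=np.hstack([A,v[90:300,100:380]])
cv2.imwrite('pics/d.png',cv2.resize(A,(800,300)))
```

```text
[ 0.50649204 -0.40571422  2.23938862 -0.20452351  0.85953872  0.43200575] [ 0.58570553 -0.15424791 -2.46854335]
[[ 0.87006353 -0.1702095  -0.46262099]
 [ 0.15028607  0.9854079  -0.07990852]
 [ 0.46947156  0.          0.88294759]]
d [ 0.0012 -0.0296  0.0819] turn [-0.36  0.07  0.13]
a [[415.2, 128.3], [354.3, 161.4], [317.2, 147.2], [374.1, 118.2]]
[[255, 337], [252, 380], [196, 379], [201, 336]]
b [[171.3, 191.6], [227.2, 158.7], [268.0, 198.8], [216.0, 237.7]]
[[212, 168], [266, 198], [216, 236], [168, 190]]
```

View pics/d.png

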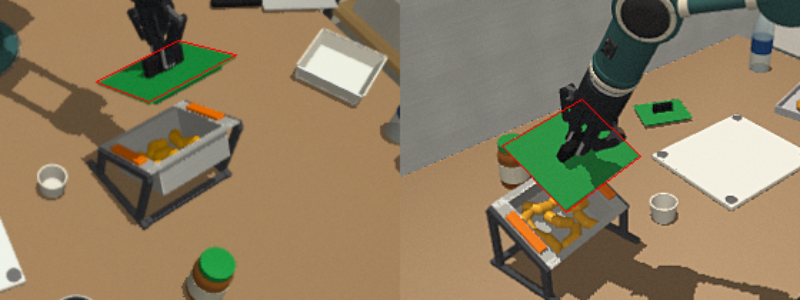

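The picture shows the tilted lid hovering over the pan. In both views its outline is within about 2 px of the prediction, and the pan's catches are clear. Next I refine the corners for a relative check.

Run:
```python
from h import *
s=readout.read_state()
T=R.from_rotvec(s['tcp_rot']).as_matrix(); L=np.c_[T[:,1],T[:,0],-T[:,2]]
lo=s['tool_pos']-L[:,2]*.028
C=np.array([[x*.075,y*.096,.005] for x,y in((1,1),(1,-1),(-1,-1),(-1,1))])@L.T+lo
pts=[];cs=[]
for n in('scene','side'):
    c=cam(n);cs.append(c)
    h=cv2.cvtColor(c['color'],cv2.COLOR_BGR2HSV);m=cv2.inRange(h,(50,120,30),(75,255,255))
    p=proj(c,C).astype(np.float32).reshape(-1,1,2)
    q=cv2.cornerSubPix(cv2.cvtColor(c['color'],cv2.COLOR_BGR2GRAY),p.copy(),(4,4),(-1,-1),(3,50,.01)).reshape(-1,2)
    q2=cv2.cornerSubPix(m,p.copy(),(4,4),(-1,-1),(3,50,.01)).reshape(-1,2)
    print(n,(q-p[:,0]).round(1).tolist(),(q2-p[:,0]).round(1).tolist());pts.append(q)
for i in range(4):
    x,e=tri(cs[0],pts[0][i],cs[1],pts[1][i]);print(i,x.round(4),e[0].round(4),'off in lid axes',((x-C[i])@L).round(4))
```

```text
scene [[-0.0, 1.2000000476837158], [3.4000000953674316, 1.399999976158142], [-0.20000000298023224, 0.699999988079071], [1.5, 0.6000000238418579]] [[-0.6000000238418579, 1.0], [-0.20000000298023224, 1.100000023841858], [0.5, 0.5], [2.5, 1.2000000476837158]]
side [[-2.9000000953674316, 1.0], [0.0, 0.0], [-0.20000000298023224, 0.5], [0.0, 0.0]] [[-3.4000000953674316, -1.7000000476837158], [0.0, 0.0], [-0.5, -0.10000000149011612], [-0.30000001192092896, 0.10000000149011612]]
0 [0.5044 0.3251 0.295 ] 0.0031 off in lid axes [ 0.0011  0.0026 -0.004 ]
1 [0.5383 0.1351 0.2974] 0.004 off in lid axes [ 0.0032  0.0015 -0.0027]
2 [0.4045 0.1101 0.2261] 0.0003 off in lid axes [-0.0004 -0.0005 -0.0021]
3 [0.3733 0.3008 0.2274] 0.002 off in lid axes [ 0.0016  0.0008 -0.0015]
```

Request:
{"name": "jog_arm", "arguments": {"deltas": [0,-0.03,0.03,-0.4,0,0.1,-1,0,-0.03,0.06,-0.4,0,0.1,-1,0,-0.03,0.085,-0.4,0,0.1,-1,0,-0.03,0.1,-0.4,0,0.1,-1,0,-0.03,0.108,-0.4,0,0.1,-1,0,-0.03,0.111,-0.4,0,0.1,-1,0,-0.03,0.111,-0.4,0,0.1,-1,0,-0.03,0.111,-0.4,0,0.1,-1]}}

```text
time: 6.4
tool_pos: [0.4679, 0.2196, 0.1732]
tcp_rot: [1.788, 2.118, 0.539]
wrist_force: [0.6, -0.1, -1.9]
width: 0.202
grip_force: 59.4
```

Run:
```python
from h import *
s=readout.read_state();print(s['wrist_force'])
zp=(R.from_euler('z',9.8,degrees=True)*R.from_euler('y',-28,degrees=True)).as_matrix()
o=np.array([.491,.2243,.1195])
print('in pan axes',(s['tool_pos']-o)@zp)
delta(o+zp@np.array([-.001,-.0005,.036]),Rt(9.8,28))
a=cam('scene')['color'][120:270,290:450];b=cam('side')['color'][140:290,140:300]
cv2.imwrite('pics/e.png',cv2.resize(np.hstack([a,b]),(800,375)))
```

```text
[ 0.64046477 -0.07118315 -1.86804385]
in pan axes [ 0.00444688 -0.00072633  0.05846833]
d [ 0.0002 -0.0056  0.0224] turn [ 0.49 -0.01 -0.14]
```

View pics/e.png

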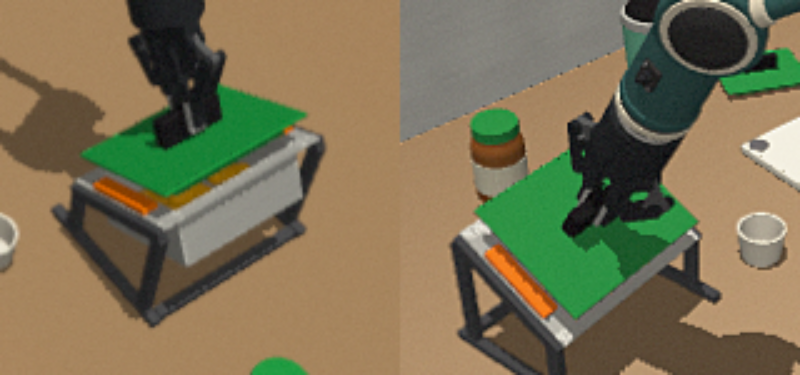

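The lid hovers just above the catches and is well aligned, with both catches still up. I'll correct about 5.6 mm in tool y and step down.

Request:
{"name": "jog_arm", "arguments": {"deltas": [0,-0.003,0.002,0.2,0,-0.1,-1,0,-0.0055,0.005,0.5,0,-0.1,-1,0,-0.0055,0.009,0.5,0,-0.1,-1,0,-0.0055,0.012,0.5,0,-0.1,-1,0,-0.0055,0.014,0.5,0,-0.1,-1,0,-0.0055,0.014,0.5,0,-0.1,-1,0,-0.0055,0.014,0.5,0,-0.1,-1]}}

```text
time: 7.2
tool_pos: [0.4691, 0.2197, 0.157]
tcp_rot: [1.791, 2.126, 0.528]
wrist_force: [0.2, 0.2, -2.8]
width: 0.197
grip_force: 59.5
```

```bash
cat > p.py <<'E'
from h import *
s=readout.read_state()
zp=(R.from_euler('z',9.8,degrees=True)*R.from_euler('y',-28,degrees=True)).as_matrix()
o=np.array([.491,.2243,.1195])
print('force pan axes',s['wrist_force']@zp,'pos pan axes',(s['tool_pos']-o)@zp, s['width'])
delta(o+zp@np.array([-.001,-.0005,.036]),Rt(9.8,28))
E
python3 p.py
```

```text
force pan axes [-1.09254054  0.14603196 -2.64272201] pos pan axes [-0.00213185 -0.00076196  0.0435906 ] 0.1974520761929635
d [0.0003 0.0011 0.0076] turn [-0.11  0.01 -0.  ]
```

Request:
{"name": "jog_arm", "arguments": {"deltas": [0,0.001,0.002,0,0,0,-1,0,0.001,0.004,0,0,0,-1,0,0.001,0.004,0,0,0,-1]}}

```text
time: 7.5
tool_pos: [0.4718, 0.2202, 0.1538]
tcp_rot: [1.791, 2.126, 0.528]
wrist_force: [0.3, 0.5, -2.6]
width: 0.198
grip_force: 59.5
```

Request:
{"name": "jog_arm", "arguments": {"deltas": [0,0,0.001,0,0,0,-1,0,0,0.001,0,0,0,-1,0,0,0.001,0,0,0,-1]}}

```text
time: 7.8
tool_pos: [0.4722, 0.2203, 0.1532]
tcp_rot: [1.791, 2.126, 0.528]
wrist_force: [0.1, -0.0, -1.7]
width: 0.198
grip_force: 59.5
```

```bash
python3 p.py
```

```text
force pan axes [-0.67921331 -0.03034019 -1.56997658] pos pan axes [-0.00112565 -0.00071868  0.0387197 ] 0.1981314664649601
d [0.0002 0.0001 0.0027] turn [-0.1  0.  -0. ]
```

Request:
{"name": "jog_arm", "arguments": {"deltas": [0,0,0.001,0,0,0,-1,0,0,0.001,0,0,0,-1,0,0,0.001,0,0,0,-1]}}

```text
time: 8.1
tool_pos: [0.4727, 0.2204, 0.1522]
tcp_rot: [1.791, 2.126, 0.528]
wrist_force: [-0.1, 1.1, -1.5]
width: 0.201
grip_force: 59.5
```

```bash
python3 p.py;  python3 - <<'E'
from h import *
a=cam('scene')['color'][130:250,310:430];b=cam('side')['color'][180:300,150:270]
cv2.imwrite('pics/f.png',cv2.resize(np.hstack([a,b]),(800,400),interpolation=cv2.INTER_CUBIC))
E
```

```text
force pan axes [-0.67720813  1.09946075 -1.35413751] pos pan axes [-0.0011543  -0.00073479  0.03768899] 0.2009926857954845
d [0.0002 0.0002 0.0017] turn [-0.1  0.  -0. ]
```

View pics/f.png

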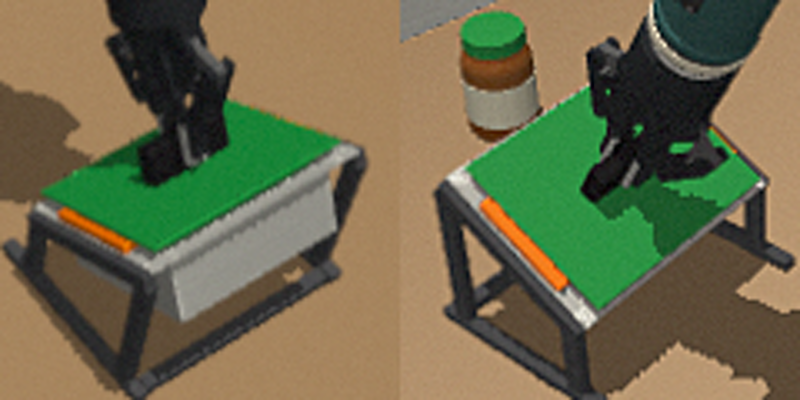

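The lid is centred over the mouth and nearly on the catches. I'll keep stepping down.

Request:
{"name": "jog_arm", "arguments": {"deltas": [0,0,0.001,0,0,0,-1,0,0,0.001,0,0,0,-1,0,0,0.001,0,0,0,-1]}}

```text
time: 8.5
tool_pos: [0.4733, 0.2206, 0.1515]
tcp_rot: [1.791, 2.126, 0.529]
wrist_force: [-0.4, 0.2, -1.0]
width: 0.201
grip_force: 59.8
```

```bash
python3 p.py
```

```text
force pan axes [-0.77590727  0.29983994 -0.67543999] pos pan axes [-0.00095586 -0.00066724  0.03679456] 0.2006787102950497
d [ 0.0002 -0.      0.0008] turn [-0.09 -0.   -0.01]
```

Request:
{"name": "jog_arm", "arguments": {"deltas": [0,0,0.0007,0,0,0,-1,0,0,0.0007,0,0,0,-1,0,0,0.0007,0,0,0,-1]}}

```text
time: 8.8
tool_pos: [0.4735, 0.2206, 0.1512]
tcp_rot: [1.791, 2.126, 0.528]
wrist_force: [-5.6, -0.5, 3.3]
width: 0.198
grip_force: 60.6
```

```bash
python3 p.py
```

```text
force pan axes [-3.42533479  0.4489747   5.56203481] pos pan axes [-0.00090813 -0.00068654  0.03641543] 0.1977585632287598
d [ 0.0002 -0.0001  0.0004] turn [-0.09  0.   -0.02]
```

Request:
{"name": "jog_arm", "arguments": {"deltas": [0,0,-0.0004,0,0,0,-1,0,0,-0.0004,0,0,0,-1,0,0,-0.0004,0,0,0,-0.4,0,0,-0.0004,0,0,0,-0.2,0,0,-0.0004,0,0,0,0,0,0,-0.0004,0,0,0,0,0,0,-0.0004,0,0,0,0]}}

```text
time: 9.5
tool_pos: [0.4734, 0.2205, 0.1512]
tcp_rot: [1.791, 2.126, 0.529]
wrist_force: [0.2, 0.4, 0.5]
width: 0.499
grip_force: 0.0
```

Request:
{"name": "jog_arm", "arguments": {"deltas": [0,0,-0.01,0,0,0,0,0,0,-0.03,0,0,0,0,0,0,-0.06,0,0,0,0,0,0,-0.09,0,0,0,0,0,0,-0.12,0,0,0,0,0,0,-0.12,0,0,0,-1,0,0,-0.12,0,0,0,-1,0,0,-0.12,0,0,0,-1]}}

```text
time: 10.3
tool_pos: [0.4175, 0.2106, 0.256]
tcp_rot: [1.791, 2.127, 0.526]
wrist_force: [-1.2, 0.4, 0.6]
width: 0.013
grip_force: 0.0
```

```bash
python3 p.py;  python3 - <<'E'
from h import *
A=cam('scene');B=cam('side')
a=A['color'][130:250,310:430];b=B['color'][180:300,150:270]
cv2.imwrite('pics/g.png',cv2.resize(np.hstack([a,b]),(800,400),interpolation=cv2.INTER_CUBIC))
c=cam('wrist')
zp=(R.from_euler('z',9.8,degrees=True)*R.from_euler('y',-28,degrees=True)).as_matrix();o=np.array([.491,.2243,.1195])
C=np.array([[x*.075,y*.096,.012] for x,y in((1,1),(1,-1),(-1,-1),(-1,1))]+[[0,0,.046]])@zp.T+o
P=proj(c,C);print(P.round(0).tolist())
v=c['color'].copy();cv2.polylines(v,[P[:4].round().astype(int)],True,(0,0,255),1)
cv2.imwrite('pics/w.png',v)
E
```

```text
force pan axes [-0.74240527  0.55814396  1.02249803] pos pan axes [-0.00193819 -0.00096166  0.15565138] 0.013202987935422097
d [0.0005 0.0013 0.1196] turn [-0.19  0.03  0.01]
[[393.0, 78.0], [370.0, 315.0], [198.0, 314.0], [177.0, 78.0], [285.0, 224.0]]
```

View pics/g.png

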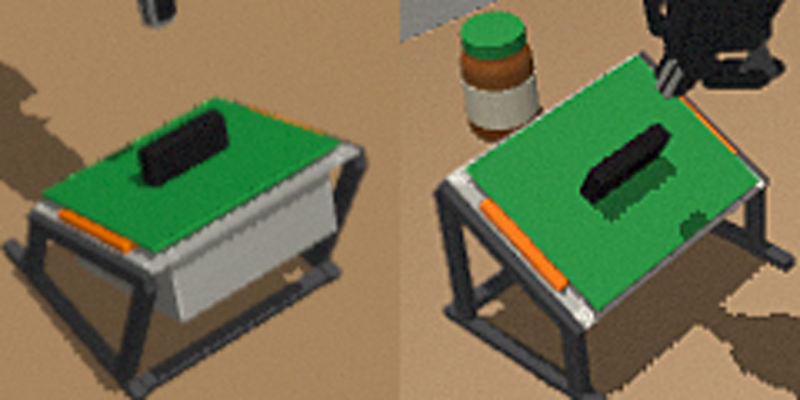

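View pics/w.png

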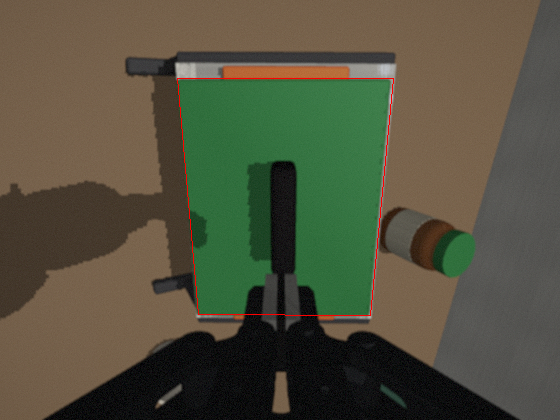

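The lid rests square on both raised catches: the red predicted outline fits it in the wrist view, and orange shows at both ends. The gripper is shut and clear, so now I press on the grip's centre.

Request:
{"name": "jog_arm", "arguments": {"deltas": [0,0.001,0.03,0,0,0,-1,0,0.001,0.06,0,0,0,-1,0,0.001,0.08,0,0,0,-1,0,0.001,0.085,0,0,0,-1,0,0.001,0.085,0,0,0,-1,0,0.001,0.085,0,0,0,-1]}}

```text
time: 11.05
tool_pos: [0.4583, 0.218, 0.183]
tcp_rot: [1.791, 2.126, 0.529]
wrist_force: [0.6, 0.2, 0.4]
width: -0.002
grip_force: 0.0
```

```bash
python3 p.py
```

```text
force pan axes [0.72437881 0.05443908 0.06548954] pos pan axes [ 0.00037824 -0.00065445  0.07174304] -0.0016935638604655035
d [ 0.0002 -0.0013  0.0357] turn [-0.08 -0.   -0.01]
```

Contact is expected about 8–9 mm further on and home about 15–16 mm, so I move in slowly.

Request:
{"name": "jog_arm", "arguments": {"deltas": [0,0,0.003,0,0,0,-1,0,0,0.006,0,0,0,-1,0,0,0.008,0,0,0,-1,0,0,0.009,0,0,0,-1,0,0,0.01,0,0,0,-1,0,0,0.01,0,0,0,-1]}}

```text
time: 11.65
tool_pos: [0.4627, 0.2189, 0.1746]
tcp_rot: [1.791, 2.126, 0.529]
wrist_force: [-5.1, -1.5, 5.8]
width: 0.002
grip_force: 4.1
```

Request:
{"name": "jog_arm", "arguments": {"deltas": [0,0,0.001,0,0,0,-1,0,0,0.002,0,0,0,-1,0,0,0.002,0,0,0,-1]}}

```text
time: 11.95
tool_pos: [0.4636, 0.219, 0.1729]
tcp_rot: [1.791, 2.126, 0.529]
wrist_force: [-5.5, -0.6, 7.1]
width: 0.002
grip_force: 4.6
```

```bash
python3 p.py
```

```text
force pan axes [-1.54939773  0.37303286  8.88930495] pos pan axes [ 0.00045842 -0.00052004  0.06028741] 0.0016397801149658307
d [ 0.     -0.0014  0.0243] turn [-0.06 -0.02 -0.03]
```

Request:
{"name": "jog_arm", "arguments": {"deltas": [0,0,0.001,0,0,0,-1,0,0,0.002,0,0,0,-1,0,0,0.002,0,0,0,-1]}}

```text
time: 12.25
tool_pos: [0.4645, 0.2192, 0.1712]
tcp_rot: [1.791, 2.126, 0.529]
wrist_force: [-7.0, -0.4, 6.9]
width: 0.003
grip_force: 4.7
```

Request:
{"name": "jog_arm", "arguments": {"deltas": [0,0,0.001,0,0,0,-1,0,0,0.002,0,0,0,-1,0,0,0.002,0,0,0,-1]}}

```text
time: 12.55
tool_pos: [0.4653, 0.2193, 0.1697]
tcp_rot: [1.791, 2.126, 0.529]
wrist_force: [-10.6, -1.7, 11.6]
width: -0.0
grip_force: 7.4
```

```bash
python3 p.py
```

```text
force pan axes [-4.03471052  0.13892889 15.26098849] pos pan axes [ 0.00044732 -0.00054369  0.05661725] -0.00033482402728777334
d [ 0.     -0.0014  0.0206] turn [-0.08 -0.   -0.04]
```

Request:
{"name": "jog_arm", "arguments": {"deltas": [0,0,0.001,0,0,0,-1,0,0,0.0015,0,0,0,-1,0,0,0.0015,0,0,0,-1]}}

```text
time: 12.85
tool_pos: [0.4654, 0.2193, 0.1697]
tcp_rot: [1.792, 2.126, 0.528]
wrist_force: [-25.3, -5.0, 26.7]
width: 0.004
grip_force: 17.6
```

Request:
{"name": "jog_arm", "arguments": {"deltas": [0,0,0.001,0,0,0,-1,0,0,0.0015,0,0,0,-1,0,0,0.0015,0,0,0,-1]}}

```text
time: 13.15
tool_pos: [0.4656, 0.2194, 0.1696]
tcp_rot: [1.793, 2.125, 0.527]
wrist_force: [-40.2, -8.7, 41.8]
width: -0.001
grip_force: 27.8
```

```bash
python3 p.py
```

```text
force pan axes [-16.65968233  -1.7117394   56.17469219] pos pan axes [ 0.00065387 -0.00052586  0.05641804] -0.0007255524946654494
d [ 0.     -0.0016  0.0204] turn [-0.16  0.04 -0.11]
```

It is firm against a stop at 56 N, at the expected height. I'll back off and look.

Request:
{"name": "jog_arm", "arguments": {"deltas": [0,0,-0.003,0,0,0,-1,0,0,-0.02,0,0,0,-1,0,0,-0.06,0,0,0,-1,0,0,-0.1,0,0,0,-1,0,0,-0.14,0,0,0,-1,0,0,-0.14,0,0,0,-1,0,0,-0.14,0,0,0,-1]}}

```text
time: 13.85
tool_pos: [0.4025, 0.2087, 0.2913]
tcp_rot: [1.789, 2.125, 0.533]
wrist_force: [-0.6, -0.1, -0.9]
width: 0.0
grip_force: 0.0
```

Run:
```python
from h import *
A=cam('scene');B=cam('side');W=cam('wrist')
zp=(R.from_euler('z',9.8,degrees=True)*R.from_euler('y',-28,degrees=True)).as_matrix();o=np.array([.491,.2243,.1195])
a=A['color'][130:250,310:430];b=B['color'][180:300,150:270]
top=cv2.resize(np.hstack([a,b]),(800,400),interpolation=cv2.INTER_CUBIC)
w=W['color'][20:420,80:480]; 
cv2.imwrite('pics/i.png',np.hstack([cv2.resize(top,(400,200)),cv2.resize(w,(200,200))]) if 0 else np.vstack([top,np.hstack([cv2.resize(w,(200,200)),np.zeros((200,600,3),np.uint8)])]))
for n,c in(('scene',A),('side',B),('wrist',W)):
    h=cv2.cvtColor(c['color'],cv2.COLOR_BGR2HSV);m=cv2.inRange(h,(50,120,30),(75,255,255))
    for z in(.005,.012):
        C=np.array([[x*.075,y*.096,z] for x,y in((1,1),(1,-1),(-1,-1),(-1,1))])@zp.T+o
        p=proj(c,C).astype(np.float32).reshape(-1,1,2)
        q=cv2.cornerSubPix(m,p.copy(),(4,4),(-1,-1),(3,50,.01)).reshape(-1,2) if p.min()>8 else p[:,0]
        print(n,z,(q-p[:,0]).round(1).tolist())
```

```text
scene 0.005 [[-1.5, 0.20000000298023224], [-0.6000000238418579, 0.30000001192092896], [0.30000001192092896, -0.30000001192092896], [-1.399999976158142, 1.7000000476837158]]
scene 0.012 [[-1.2000000476837158, 2.5], [-0.10000000149011612, 2.5999999046325684], [0.8999999761581421, 1.899999976158142], [-1.100000023841858, 3.9000000953674316]]
side 0.005 [[1.5, 0.4000000059604645], [0.800000011920929, 0.4000000059604645], [-0.0, 0.4000000059604645], [0.699999988079071, -0.5]]
side 0.012 [[1.0, 1.7999999523162842], [0.0, 1.7999999523162842], [-1.0, 1.600000023841858], [-0.0, 0.699999988079071]]
wrist 0.005 [[-3.9000000953674316, 2.299999952316284], [-2.9000000953674316, -0.10000000149011612], [0.0, -1.2000000476837158], [0.699999988079071, 2.4000000953674316]]
wrist 0.012 [[0.0, 0.0], [0.0, 0.0], [0.0, 0.0], [2.799999952316284, 2.799999952316284]]
```

View pics/i.png

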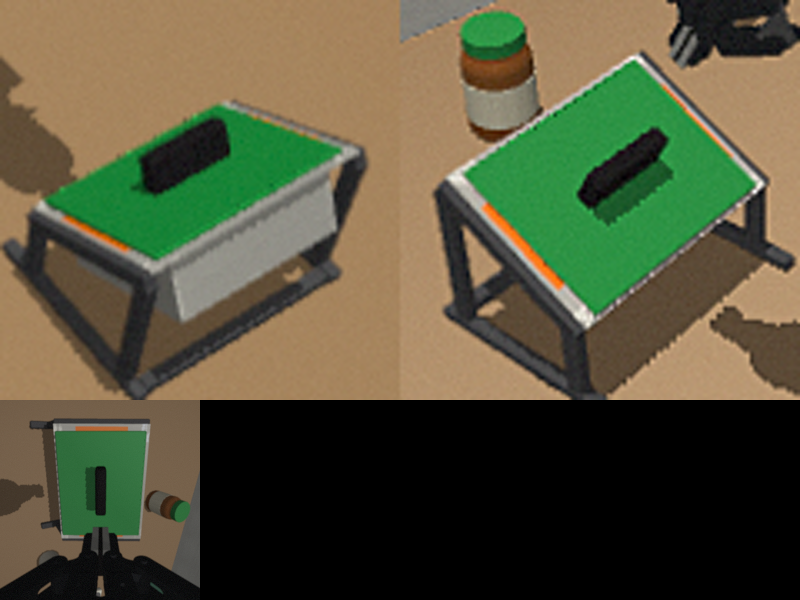

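The lid sits flush, both catches are level with the rim, and the corners match the home height at both ends. Handing in.

```bash
python3 -c "
from workcell import finish_job
print(finish_job())"
```

```text
the job is handed in; nothing more can be done
None
```

I laid the green lid square on the two raised catches, let go of it, then pressed it down until both catches were level with the rim and it sat flush; I handed the job in at about 14 s, and the hand-in returned no verdict.

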